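Confirm a finished pick on the pick-to-light row

TASK

The goods for this order are already in the tote; confirm the pick on the row of bins. With the fingertips lightly press the confirm key in front of the tape rolls, then the one in front of the white carton, then the one in front of the amber bottles, each far enough to register and letting it come up again before the next, and last press the wide order-complete bar at the end of the row. Do not press the key in front of the jar, do not pick up or shift any of the goods, the tote, the scanner or the hand rub, and finish with every key up.

Things in the scene. Friction and masses are not known exactly. Their poses are not given: they have to be found in the camera images.
- row: pick row fixed on the bench: wire deck 190 by 600 mm, 25 mm high, rail with key modules along its front. Origin: on the table, mid-row; x points away from the robot's side, y left along the row. Bins stand at y = 230, 115, 0 and -115 mm in any order; the order-complete module is always at the right end, y = -230 mm, before a grey controller box (top 87 mm high)
- bin_rolls: open-fronted blue bin fixed on the row, 160 (x) by 102 (y) by 75 mm high, front lip 35 mm, holding two rolls of tape (rings 70 mm across with a 38 mm hole, 48 mm high, lying flat). Origin: centre of its underside, 25 mm above the table; x points from front to back, away from the robot's side. Carries its grey confirm module, 52 by 96 mm, centred at x = -132 mm; module top about 62 mm above the table, leaning 15 degrees to -x
- bin_cartons: open-fronted blue bin fixed on the row, 160 (x) by 102 (y) by 75 mm high, front lip 35 mm, holding a plain white carton (128 by 84 by 55 mm high). Origin: centre of its underside, 25 mm above the table; x points from front to back, away from the robot's side. Carries its grey confirm module, 52 by 96 mm, centred at x = -132 mm; module top about 62 mm above the table, leaning 15 degrees to -x
- bin_bottles: open-fronted blue bin fixed on the row, 160 (x) by 102 (y) by 75 mm high, front lip 35 mm, holding two amber bottles with narrow necks (54 mm across, 90 mm high, tops 118 mm above the table). Origin: centre of its underside, 25 mm above the table; x points from front to back, away from the robot's side. Carries its grey confirm module, 52 by 96 mm, centred at x = -132 mm; module top about 62 mm above the table, leaning 15 degrees to -x
- bin_jars: open-fronted blue bin fixed on the row, 160 (x) by 102 (y) by 75 mm high, front lip 35 mm, holding a squat jar with a wide metal lid (86 mm across, 60 mm high). Origin: centre of its underside, 25 mm above the table; x points from front to back, away from the robot's side. Carries its grey confirm module, 52 by 96 mm, centred at x = -132 mm; module top about 62 mm above the table, leaning 15 degrees to -x
- key_rolls_top (a point): middle of the top of the round white confirm key, 32 mm across, on the module in front of the rolls; 12 mm proud of the module's face, about 73 mm above the table, 20 mm right (-y) of the bin's middle line. z points out of the key (up, leaning 15 degrees to the robot's side). Behind it the bin's lip (60 mm above the table) is about 50 mm away, its sides rise to 100 mm
- key_cartons_top (a point): middle of the top of the round white confirm key, 32 mm across, on the module in front of the cartons; 12 mm proud of the module's face, about 73 mm above the table, 20 mm right (-y) of the bin's middle line. z points out of the key (up, leaning 15 degrees to the robot's side). Behind it the bin's lip (60 mm above the table) is about 50 mm away, its sides rise to 100 mm
- key_bottles_top (a point): middle of the top of the round white confirm key, 32 mm across, on the module in front of the bottles; 12 mm proud of the module's face, about 73 mm above the table, 20 mm right (-y) of the bin's middle line. z points out of the key (up, leaning 15 degrees to the robot's side). Behind it the bin's lip (60 mm above the table) is about 50 mm away, its sides rise to 100 mm
- key_jars_top (a point): middle of the top of the round white confirm key, 32 mm across, on the module in front of the jars; 12 mm proud of the module's face, about 73 mm above the table, 20 mm right (-y) of the bin's middle line. z points out of the key (up, leaning 15 degrees to the robot's side). Behind it the bin's lip (60 mm above the table) is about 50 mm away, its sides rise to 100 mm
- done_bar_top (a point): middle of the top of the order-complete bar, a wide white key 66 mm long (along the row) by 28 mm on the module at the right-hand end of the row, about 73 mm above the table, 12 mm proud of the module's face; z points out of the key (up, leaning 15 degrees to the robot's side)
- key_rolls (a joint): travel of the confirm key in front of the rolls in m: 0 up, 0.008 fully down. Sprung: starts to move at 1 N, registers at 0.003 (3.4 N), bottoms at 7.4 N, comes back up when let go
- key_cartons (a joint): travel of the confirm key in front of the cartons in m: 0 up, 0.008 fully down. Sprung: starts to move at 1 N, registers at 0.003 (3.4 N), bottoms at 7.4 N, comes back up when let go
- key_bottles (a joint): travel of the confirm key in front of the bottles in m: 0 up, 0.008 fully down. Sprung: starts to move at 1 N, registers at 0.003 (3.4 N), bottoms at 7.4 N, comes back up when let go
- key_jars (a joint): travel of the confirm key in front of the jars in m: 0 up, 0.008 fully down. Sprung: starts to move at 1 N, registers at 0.003 (3.4 N), bottoms at 7.4 N, comes back up when let go
- done_bar (a joint): travel of the order-complete bar in m: 0 up, 0.008 fully down. Sprung: starts to move at 1 N, registers at 0.003 (3.4 N), bottoms at 7.4 N, comes back up when let go
- roll1: tape roll in its bin, 70 mm across, 48 high; origin centre of its underside; leave
- bottle1: amber bottle in its bin, 54 mm across, 90 high; origin centre of its underside; leave
- roll2: tape roll in its bin, 70 mm across, 48 high; origin centre of its underside; leave
- bottle2: amber bottle in its bin, 54 mm across, 90 high; origin centre of its underside; leave
- carton: white carton in its bin, 128 (its x) by 84 by 55 mm high; origin centre of its underside; leave
- jar: squat jar in its bin, 86 mm across, 60 high; origin centre of its underside; leave
- tote: open grey order tote, 300 by 200 by 110 mm high, 1.7 kg, to the robot's left of the row; origin centre of its underside. The roll, carton and bottle already picked are packed in it; leave
- scanner: pistol-shaped barcode scanner lying on its side to the right of the row, about 100 by 160 mm, 44 mm high; origin under the middle of its head; leave
- handrub: white pump bottle of hand rub, 68 mm across, 175 mm high, standing on the robot's right, nearer than the row; origin centre of its underside; leave

How it is judged (in metres and radians):
On the way, in this order (a step that is already met when the one before it is completed fails the run):
1. the confirm key in front of the tape rolls is pressed by the fingers, all other keys up (value of joint key_rolls above 0.003 m and contact force between the fingers and bin_rolls above 0.5 N and value of joint each of key_cartons, key_bottles, key_jars, done_bar below 0.0015 m), for 0.05 s.
2. then the confirm key in front of the white carton, all other keys up (value of joint key_cartons above 0.003 m and contact force between the fingers and bin_cartons above 0.5 N and value of joint each of key_rolls, key_bottles, key_jars, done_bar below 0.0015 m), for 0.05 s.
3. then the confirm key in front of the amber bottles, all other keys up (value of joint key_bottles above 0.003 m and contact force between the fingers and bin_bottles above 0.5 N and value of joint each of key_rolls, key_cartons, key_jars, done_bar below 0.0015 m), for 0.05 s.
4. last the order-complete bar, all other keys up (value of joint done_bar above 0.003 m and contact force between the fingers and row above 0.5 N and value of joint each of key_rolls, key_cartons, key_bottles, key_jars below 0.0015 m), for 0.05 s.
At the end, for the whole second after the job is handed in: all four confirm keys and the order-complete bar are up again (within 1.5 mm), and the stock, the tote, the scanner and the hand rub are within 20 mm of where they were (value of joint each of key_rolls, key_cartons, key_bottles, key_jars, done_bar below 0.0015 m and distance of each of roll1, roll2, carton, bottle1, bottle2, jar, tote, scanner, handrub from where it was at the start of the episode below 0.02 m); the robot touches nothing.
It fails at once if the confirm key in front of the jars is pressed (2 mm or more) (value of joint key_jars above 0.002 m).
It fails at once if two keys are pressed at once (value of joint each of key_rolls, key_cartons above 0.002 m or value of joint each of key_rolls, key_bottles above 0.002 m or value of joint each of key_rolls, key_jars above 0.002 m or value of joint each of key_rolls, done_bar above 0.002 m or value of joint each of key_cartons, key_bottles above 0.002 m or value of joint each of key_cartons, key_jars above 0.002 m or value of joint each of key_cartons, done_bar above 0.002 m or value of joint each of key_bottles, key_jars above 0.002 m or value of joint each of key_bottles, done_bar above 0.002 m or value of joint each of key_jars, done_bar above 0.002 m).
It fails at once if not lightly: the robot pushes on a key, module or bin with more than 30 N (contact force between any of the fingers, the arm and row above 30 N or contact force between any of the fingers, the arm and bin_rolls above 30 N or contact force between any of the fingers, the arm and bin_cartons above 30 N or contact force between any of the fingers, the arm and bin_bottles above 30 N or contact force between any of the fingers, the arm and bin_jars above 30 N).
It fails at once if stock, tote, scanner or hand rub lifted or shifted by more than 20 mm (distance of any of roll1, roll2, carton, bottle1, bottle2, jar, tote, scanner, handrub from where it was at the start of the episode above 0.02 m).
It also fails if it takes over 51 s, if anything falls off the work surface, if the arm or the gripper's body presses on something with over 40 N, if the wrist force passes 120 N, or if a joint passes its speed limit or range.

ROBOT

A 6-joint arm with a two-finger parallel gripper is mounted at the origin on the work surface. World frame = base frame: x ahead of the robot, y to its left, z up, the work surface at z = 0. Lengths are in m, angles in degrees, forces in N, time in s.
With the tool pointing down it reaches from about 0.3 to 0.75 m from the base axis. Payload 8.5 kg.
Tool frame: the origin (TCP) lies at the very end of the fingers, on their centre line; the grasp point (between the pads) lies 19 mm behind it; x points along the fingers, y is the direction in which the jaws open and shut, and the axes are right-handed (so a half turn about x gives the same grasp; the last joint's range is limited). The gripper opens to 85 mm and grips with 20 to 120 N. Pads are 22 mm wide; open, the fingers measure 114 mm over their backs; the gripper's body (76 mm by 85 mm) begins 54 mm behind the grasp point. The pads swing forward as they close: fully open they stand 13 mm farther back than shut.
Start: joints at [52.179, 21.807, 74.336, -0, 83.858, -12.336], TCP at [0.237, 0.496, 0.231] pointing down, gripper open.
Joint ranges: [-178.18, 178.18], [-50.72, 133.34], [12.68, 142.11], [-81.47, 261.47], [9.98, 163.14], [-165.26, 165.26]. Speed limits (degrees/s): [136.94, 136.94, 180, 180, 180, 180].

INTERFACE

Orientations are given as a 3x3 rotation matrix whose columns are the frame's x, y, z axes.
In Python, from rig import sensors, cams, env gives the robot as it stands.
- The arm moves only by the shell command python3 -m crank 'ROWS' [FORCE]. ROWS is a JSON object of lists of equal length, an entry for each row: "hand": the closure in counts, from 0 (fully open) to 255 (shut); "translation": the shift along the tool's x, y, z in m, a list of three; "dr": the turn, a rotation vector about the tool's x, y, z in rad, a list of three. A call has 1 to 5 rows; each row is the pose to reach, as a shift and turn from the pose commanded when the call began, along the tool's axes at that moment; what a row does not reach only later rows make up. A row lasts 1/10 s, in which the tool goes at most 50 mm and 8.59 degrees, less where a joint would pass 70% of its speed; a pose out of reach is approached as far as the arm can. A call with a gripper value outside its range is refused whole. The fingers move at their own pace and stop on an object; FORCE is the grip in N (left out, the last holds). Time passes only in rows, so rows that repeat a pose let the fingers close. It gives the time, the measured TCP pose, the force and the opening at its end, in the units of the state.
- sensors.observe(): the state, without advancing time (a new reading comes with each control period).
- cams.get_image(name): name is "side" or "top"; returns (picture, depth): 384x512x3 uint8, blue, green, red; 384x512 float32, m along the optical axis (not along the pixel's ray), 0 where there is no reading.
- cams.calibration(name): a dict with "vertical_fov" (degrees; the focal length in pixels is half the picture's height over the tangent of half this angle, whatever the lens; pixels are square), "cx", "cy" (the principal point, pixels), "extrinsics" (4x4, takes a point from camera to world coordinates). Camera axes: x right, y down, z forward; pixel columns grow to the right and rows downward; lengths in m; the calibration is good to about 2 mm. A picture is of the moment at which its call begins. calibration takes no time and is no camera call.
- env.close_job(): hands the job in, once; it reports no verdict.
The state is a dict: "time_s": time; "q": joint angles; "qvel": joint speeds; "joint_efforts": joint torques, N m; "position": TCP position; "tool_rot": TCP orientation; "ft_force": force on the tool from outside, world axes, zero at the start; "wrist_torque": the same for the moment, N m; "grip_width": finger opening in m.
Only numpy, scipy, OpenCV 4.12 (cv2) and the standard library are available. Lean on these libraries where they do the work, as an engineer would, in place of code of your own. Each camera call takes 0.05 s, during which the arm holds its last target. There are 200 camera calls.

## Working session

There is one attempt and no reset: what is moved stays moved. The work goes in short steps, Python scripts to look and compute and a shell command to move; the robot and the scene stay as the last step left them, time stands still between calls to the robot, and variables do not carry over. Pictures are saved under pics/ and viewed, about 8 in all and at most 12, crops included, and the job is handed in when it is done.

```bash
ls; mkdir -p pics; python3 - <<'E'
from rig import sensors,cams
import cv2,numpy as np
s=sensors.observe()
for k,v in s.items(): print(k,np.round(v,4).tolist())
for n in("top","side"):
    im,d=cams.get_image(n); cv2.imwrite(f"pics/{n}0.png",im); np.savez(f"{n}0.npz",im=im,d=d)
    c=cams.calibration(n); print(n,c["vertical_fov"],c["cx"],c["cy"],np.round(c["extrinsics"],3).tolist(),(d>0).mean())
E
```

```text
pics
time_s 0.0
q [52.179, 21.8404, 74.3851, 0.0001, 83.8574, -12.3354]
qvel [0.0724, 0.0945, 0.0771, 0.0217, 0.0464, -0.0446]
joint_efforts [0.001, -44.8468, -23.1281, -0.0002, 0.0049, 0.0]
position [0.2365, 0.4962, 0.2307]
tool_rot [[-0.0009, 0.4303, 0.9027], [-0.0011, 0.9027, -0.4303], [-1.0, -0.0014, -0.0003]]
ft_force [0.459, -0.1578, -0.3845]
wrist_torque [0.0294, -0.0297, -0.0985]
grip_width 0.0857
top 57.60456475605436 257.38870660625366 184.62704684351925 [[0.025, -0.995, 0.099, 0.42], [-1.0, -0.025, 0.001, 0.044], [0.002, -0.099, -0.995, 1.197], [0.0, 0.0, 0.0, 1.0]] 0.9961598714192709
side 56.390539542181514 255.20745261959595 190.91778728770421 [[0.947, -0.237, 0.218, 0.319], [-0.322, -0.682, 0.657, -0.701], [-0.007, -0.692, -0.722, 0.868], [0.0, 0.0, 0.0, 1.0]] 0.9958292643229166
```

View pics/top0.png

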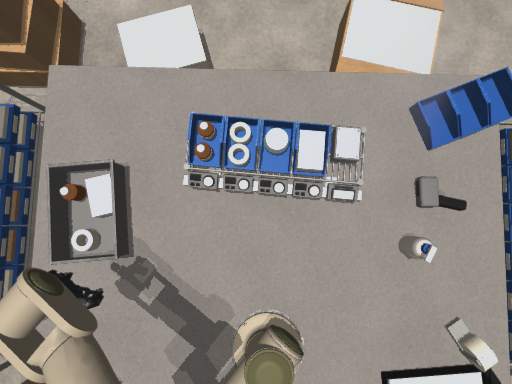

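View pics/side0.png

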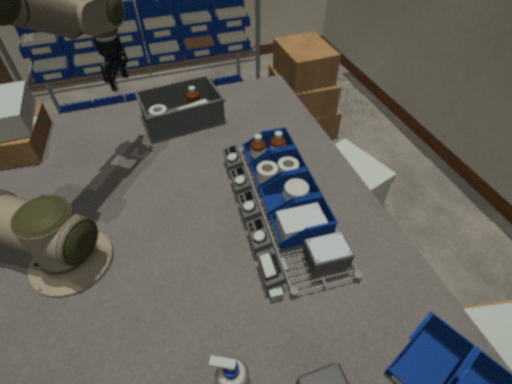

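The top view shows the bins, left to right, as bottles (x≈205), rolls (240), jar (277) and carton (311). Their keys lie at about (209,182), (244,185), (279,188) and (315,190), and the bar is at (343,195). The side view shows the same order. Next I'll measure the keys in both views.

```bash
cat > h.py <<'E'
import numpy as np,cv2
from rig import cams
def ray(n,u,v):
    c=cams.calibration(n); f=192/np.tan(np.radians(c["vertical_fov"])/2); E=np.array(c["extrinsics"])
    return E[:3,3],E[:3,:3]@np.array([(u-c["cx"])/f,(v-c["cy"])/f,1])
def onplane(n,u,v,z):
    o,r=ray(n,u,v); return o+r*(z-o[2])/r[2]
def bydepth(n,u,v,d):
    o,r=ray(n,u,v); return o+r*d
def two(a,b):
    o1,r1=ray("top",*a);o2,r2=ray("side",*b); r1/=np.linalg.norm(r1);r2/=np.linalg.norm(r2)
    t=np.linalg.lstsq(np.c_[r1,-r2],o2-o1,rcond=None)[0]; p,q=o1+t[0]*r1,o2+t[1]*r2
    return (p+q)/2,np.linalg.norm(p-q)
E
python3 - <<'E'
from h import *
for n,(x0,x1,y0,y1) in {"top":(180,365,168,205),"side":(220,290,140,305)}.items():
    z=np.load(n+"0.npz");im,d=z["im"],z["d"]
    m=np.zeros(d.shape,np.uint8); g=im.min(2)
    m[y0:y1,x0:x1]=((g>(195 if n=="top" else 185)))[y0:y1,x0:x1]
    k,l,st,ce=cv2.connectedComponentsWithStats(m)
    for i in range(1,k):
        if st[i,4]>=25:
            u,v=ce[i]; dd=np.median(d[l==i]); print(n,np.round(ce[i],1),st[i].tolist(),"plane",np.round(onplane(n,u,v,.073),4),"depth",np.round(bydepth(n,u,v,dd),4))
    c=cv2.resize(im[y0-5:y1+5,x0-5:x1+5],None,fx=3 if n=="side" else 4,fy=3 if n=="side" else 4,interpolation=cv2.INTER_CUBIC); cv2.imwrite(f"pics/{n}crop.png",c)
E
```

```text
top [314.1 168.2] [303, 168, 20, 2, 26] plane [ 0.5897 -0.1381  0.073 ] depth [ 0.5881 -0.1364  0.0833]
top [185.2 179.8] [183, 175, 5, 10, 45] plane [0.5415 0.2789 0.073 ] depth [0.5458 0.2872 0.0332]
top [207.8 181. ] [204, 177, 9, 9, 63] plane [0.5394 0.2057 0.073 ] depth [0.5393 0.2056 0.0735]
top [220.7 182.8] [219, 178, 4, 10, 36] plane [0.5344 0.1638 0.073 ] depth [0.5384 0.168  0.0332]
top [243.1 184.1] [239, 180, 9, 9, 65] plane [0.532 0.091 0.073] depth [0.5319 0.091  0.0738]
top [255.2 185.7] [253, 181, 5, 10, 43] plane [0.5279 0.0518 0.073 ] depth [0.5318 0.052  0.0332]
top [278.7 187.3] [275, 183, 9, 9, 63] plane [ 0.5246 -0.0242  0.073 ] depth [ 0.5245 -0.0241  0.0734]
top [325.  189.5] [322, 182, 11, 15, 46] plane [ 0.5213 -0.1739  0.073 ] depth [ 0.5249 -0.1817  0.0329]
top [289.5 188.8] [287, 184, 6, 10, 42] plane [ 0.5207 -0.0591  0.073 ] depth [ 0.5242 -0.0627  0.0337]
top [314.  190.5] [310, 187, 9, 8, 60] plane [ 0.517  -0.1384  0.073 ] depth [ 0.517  -0.1383  0.0738]
top [343.  194.2] [333, 190, 21, 9, 150] plane [ 0.5073 -0.2323  0.073 ] depth [ 0.5073 -0.2323  0.0727]
top [359.6 195.2] [358, 191, 4, 9, 34] plane [ 0.5055 -0.2857  0.073 ] depth [ 0.5085 -0.2975  0.0329]
```

View pics/topcrop.png

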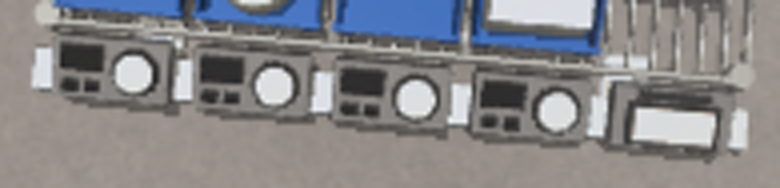

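The keys lie on a straight line about 115 mm apart with a yaw of about -3.7°, and the bar is 94 mm beyond the last key (95 expected). Heights from depth are 73–74 mm, which fits. I'll use a closed gripper tilted 15° along the key axis and work out the move that brings it above the rolls key.

```bash
cat >> h.py <<'E'
from rig import sensors
from scipy.spatial.transform import Rotation as R
K=dict(bottles=[.5394,.2057],rolls=[.532,.091],jars=[.5246,-.0242],cartons=[.517,-.1384],bar=[.5073,-.2323])
yr=np.array([.5394-.517,.2057+.1384,0]);yr/=np.linalg.norm(yr);xr=np.array([yr[1],-yr[0],0])
s,c=np.sin(np.radians(15)),np.cos(np.radians(15))
X=s*xr-c*np.array([0,0,1]);T=np.c_[X,yr,np.cross(X,yr)]
def go(name,h):
    "shift/turn in present tool axes to h m off the key along its axis"
    st=sensors.observe();A=np.array(st["tool_rot"]);p=np.array(st["position"])
    g=np.r_[K[name],.0735]-h*X
    print(name,h,"tr",np.round(A.T@(g-p),4).tolist(),"dr",np.round(R.from_matrix(A.T@T).as_rotvec(),4).tolist(),"F",np.round(st["ft_force"],2).tolist(),"t",st["time_s"],"pos",np.round(p,4).tolist(),"w",round(st["grip_width"],4))
E
python3 -c "
from h import *
print(T.round(3).tolist());go('rolls',.07)"
```

```text
[[0.258, 0.065, 0.964], [-0.017, 0.998, -0.063], [-0.966, 0.0, 0.259]]
rolls 0.07 tr [0.0898, -0.2453, 0.4243] dr [-0.3774, -0.2592, 0.0509] F [0.28, -0.68, 0.2] t 0.1 pos [0.2365, 0.4963, 0.2308] w 0.0853
```

```bash
python3 -m crank '{"hand":[255,255,255,255,255],"translation":[[0.0,-0.02,0.035],[0.01,-0.045,0.075],[0.02,-0.065,0.115],[0.03,-0.09,0.155],[0.04,-0.11,0.19]],"dr":[[-0.075,-0.052,0.01],[-0.15,-0.104,0.02],[-0.226,-0.155,0.03],[-0.302,-0.207,0.04],[-0.377,-0.259,0.051]]}' 30; python3 -c "
from h import *
go('rolls',.07)"
```

```text
time_s: 0.6
position: [0.3614, 0.3137, 0.1909]
tool_rot: [[0.261, 0.062, 0.963], [-0.016, 0.998, -0.06], [-0.965, 0.0, 0.261]]
ft_force: [0.6, -0.8, -0.5]
grip_width: 0.0117
rolls 0.07 tr [0.0914, -0.2116, 0.1472] dr [0.0027, 0.0026, -0.0007] F [0.62, -0.85, -0.54] t 0.6 pos [0.3614, 0.3137, 0.1909] w 0.0117
```

```bash
python3 -m crank '{"hand":[255,255,255,255,255],"translation":[[0.015,-0.04,0.028],[0.035,-0.08,0.056],[0.055,-0.12,0.084],[0.075,-0.16,0.112],[0.091,-0.2,0.14]],"dr":[[0,0,0],[0,0,0],[0,0,0],[0,0,0],[0,0,0]]}'; python3 -m crank '{"hand":[255,255,255],"translation":[[0,-0.012,0.007],[0,-0.012,0.007],[0,-0.012,0.007]],"dr":[[0,0,0],[0,0,0],[0,0,0]]}'; python3 -c "
from h import *
import cv2
go('rolls',.0)
im,_=cams.get_image('side');cv2.imwrite('pics/s1.png',cv2.resize(im[60:300,130:380],None,fx=3,fy=3)[:600])"
```

```text
time_s: 1.1
position: [0.5008, 0.1123, 0.1406]
tool_rot: [[0.258, 0.066, 0.964], [-0.016, 0.998, -0.064], [-0.966, 0.001, 0.259]]
ft_force: [1.2, 1.1, 0.7]
grip_width: -0.0
time_s: 1.4
position: [0.5057, 0.1021, 0.1429]
tool_rot: [[0.258, 0.066, 0.964], [-0.016, 0.998, -0.064], [-0.966, 0.001, 0.259]]
ft_force: [-0.5, 1.0, -0.6]
grip_width: -0.0
rolls 0.0 tr [0.074, -0.0095, 0.0081] dr [-0.0012, -0.0002, -0.0012] F [-0.46, 1.03, -0.57] t 1.4 pos [0.5057, 0.1021, 0.1429] w -0.0
```

View pics/s1.png

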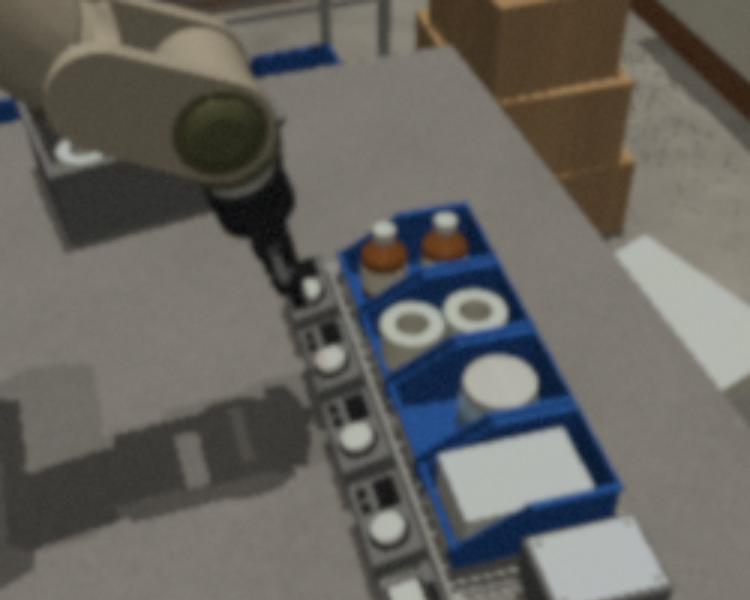

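The shut, tilted gripper stands over the rolls module. In the crop its tip is near (300,290) and the rolls key is at (330,360), which fits being 70 mm above it. Next I'll come down to 10 mm off.

```bash
python3 -m crank '{"hand":[255,255,255,255],"translation":[[0.02,-0.0095,0.008],[0.042,-0.0095,0.008],[0.064,-0.0095,0.008],[0.064,-0.0095,0.008]],"dr":[[0,0,0],[0,0,0],[0,0,0],[0,0,0]]}';  python3 -c "
from h import *
go('rolls',.0)"
```

```text
time_s: 1.85
position: [0.5285, 0.0921, 0.0814]
tool_rot: [[0.255, 0.064, 0.965], [-0.015, 0.998, -0.062], [-0.967, 0.001, 0.255]]
ft_force: [0.7, 0.3, 1.1]
grip_width: -0.0001
rolls 0.0 tr [0.0085, -0.0008, 0.0014] dr [0.0009, -0.0038, -0.0015] F [0.67, 0.33, 1.06] t 1.85 pos [0.5285, 0.0921, 0.0814] w -0.0001
```

```bash
python3 -m crank '{"hand":[255,255,255,255,255],"translation":[[0.004,-0.001,0.001],[0.008,-0.001,0.001],[0.0115,-0.001,0.001],[0.0115,-0.001,0.001],[0.0115,-0.001,0.001]],"dr":[[0,0,0],[0,0,0],[0,0,0],[0,0,0],[0,0,0]]}';  python3 -c "
from h import *
go('rolls',.0)"
```

```text
time_s: 2.35
position: [0.534, 0.0898, 0.0731]
tool_rot: [[0.26, 0.065, 0.963], [-0.016, 0.998, -0.063], [-0.966, 0.001, 0.26]]
ft_force: [0.3, 0.7, 3.6]
grip_width: 0.0001
rolls 0.0 tr [-0.0009, 0.0011, -0.0018] dr [-0.0007, 0.0016, -0.0013] F [0.32, 0.68, 3.58] t 2.35 pos [0.534, 0.0898, 0.0731] w 0.0001
```

```bash
python3 -m crank '{"hand":[255,255,255,255],"translation":[[0.0015,0,0],[0.003,0,0],[0.003,0,0],[0.003,0,0]],"dr":[[0,0,0],[0,0,0],[0,0,0],[0,0,0]]}';  python3 -c "
from h import *
go('rolls',.0)"
```

```text
time_s: 2.75
position: [0.5348, 0.0896, 0.0699]
tool_rot: [[0.26, 0.065, 0.964], [-0.016, 0.998, -0.064], [-0.966, 0.001, 0.26]]
ft_force: [0.1, 3.3, 5.6]
grip_width: -0.0002
rolls 0.0 tr [-0.0042, 0.0012, -0.0018] dr [-0.0008, 0.0013, -0.0013] F [0.05, 3.33, 5.63] t 2.75 pos [0.5348, 0.0896, 0.0699] w -0.0002
```

```bash
cat >> h.py <<'E'
def avg(n=10):
    a=[]
    for i in range(n):
        cams.get_image("side"); t=sensors.observe(); a.append(np.r_[t["ft_force"],t["position"]])
    print("F",np.mean(a,0)[:3].round(2),"+-",(np.std(a,0)[:3]/n**.5).round(2),"pos",np.mean(a,0)[3:].round(4),"t",t["time_s"])
E
python3 -c "
from h import *
avg()"
```

```text
F [0.15 2.91 5.02] +- [0.17 0.13 0.22] pos [0.5348 0.0896 0.0699] t 3.25
```

The force is 5.0 N and the tip is 4.2 mm below the free key top, so the key has registered. I'll push 1 mm more for margin, then lift off and check the force baseline.

```bash
python3 -m crank '{"hand":[255,255,255,255,255],"translation":[[0.001,0,0],[0.001,0,0],[-0.01,0,0],[-0.03,0,0],[-0.04,0,0]],"dr":[[0,0,0],[0,0,0],[0,0,0],[0,0,0],[0,0,0]]}';  python3 -c "
from h import *
avg()
go('cartons',.04)"
```

```text
time_s: 3.75
position: [0.5238, 0.09, 0.1095]
tool_rot: [[0.259, 0.065, 0.964], [-0.016, 0.998, -0.063], [-0.966, 0.001, 0.26]]
ft_force: [0.1, -0.5, -0.4]
grip_width: -0.0
F [0.04 0.24 0.26] +- [0.15 0.15 0.19] pos [0.524  0.0901 0.1083] t 4.25
cartons 0.04 tr [-0.0051, -0.2285, -0.0012] dr [-0.0007, -0.0003, -0.0011] F [0.09, -0.31, 0.06] t 4.25 pos [0.5241, 0.0902, 0.1078] w 0.0
```

```bash
python3 -m crank '{"hand":[255,255,255,255,255],"translation":[[-0.005,-0.046,-0.001],[-0.005,-0.092,-0.001],[-0.005,-0.137,-0.001],[-0.005,-0.183,-0.001],[-0.005,-0.2285,-0.001]],"dr":[[0,0,0],[0,0,0],[0,0,0],[0,0,0],[0,0,0]]}'; python3 -m crank '{"hand":[255,255],"translation":[[0,0,0],[0,0,0]],"dr":[[0,0,0],[0,0,0]]}'; python3 -c "
from h import *
avg(4)
go('cartons',.01)"
```

```text
time_s: 4.75
position: [0.5066, -0.1396, 0.1125]
tool_rot: [[0.259, 0.065, 0.964], [-0.016, 0.998, -0.064], [-0.966, 0.001, 0.259]]
ft_force: [1.1, 0.2, -0.2]
grip_width: -0.0001
time_s: 4.95
position: [0.5067, -0.1385, 0.1122]
tool_rot: [[0.258, 0.068, 0.964], [-0.016, 0.998, -0.066], [-0.966, 0.002, 0.259]]
ft_force: [-0.1, 0.5, -0.2]
grip_width: 0.0002
F [ 0.16 -0.03  0.4 ] +- [0.19 0.32 0.1 ] pos [ 0.5068 -0.1367  0.1124] t 5.15
cartons 0.01 tr [0.0303, -0.0014, -0.0003] dr [0.001, 0.0002, -0.0018] F [0.24, 0.07, 0.4] t 5.15 pos [0.507, -0.1364, 0.1125] w -0.0004
```

```bash
python3 -m crank '{"hand":[255,255,255,255,255],"translation":[[0.015,-0.001,0],[0.03,-0.001,0],[0.036,-0.001,0],[0.04,-0.001,0],[0.043,-0.001,0]],"dr":[[0,0,0],[0,0,0],[0,0,0],[0,0,0],[0,0,0]]}'; python3 -m crank '{"hand":[255,255,255],"translation":[[0.0015,0,0],[0.003,0,0],[0.003,0,0]],"dr":[[0,0,0],[0,0,0],[0,0,0]]}'; python3 -c "
from h import *
avg(8)
go('cartons',.0)"
```

```text
time_s: 5.65
position: [0.5181, -0.1388, 0.0711]
tool_rot: [[0.259, 0.065, 0.964], [-0.015, 0.998, -0.063], [-0.966, 0.002, 0.259]]
ft_force: [-1.6, 1.2, 3.4]
grip_width: 0.0
time_s: 5.95
position: [0.5189, -0.1392, 0.0685]
tool_rot: [[0.259, 0.065, 0.964], [-0.016, 0.998, -0.063], [-0.966, 0.001, 0.26]]
ft_force: [-1.3, 4.3, 5.5]
grip_width: -0.0003
F [-1.96  3.74  5.31] +- [0.19 0.12 0.14] pos [ 0.5188 -0.1392  0.0686] t 6.35
cartons 0.0 tr [-0.0053, 0.0007, -0.0005] dr [-0.0008, 0.001, -0.0013] F [-1.82, 4.25, 5.42] t 6.35 pos [0.5188, -0.1392, 0.0686] w 0.0001
```

Axial force is about 5.4 N at 5 mm of travel, so the carton key has registered. I'll lift off and go to the bottles key.

```bash
python3 -m crank '{"hand":[255,255,255,255,255],"translation":[[-0.01,0,0],[-0.025,0,0],[-0.045,0,0],[-0.055,0,0],[-0.055,0,0]],"dr":[[0,0,0],[0,0,0],[0,0,0],[0,0,0],[0,0,0]]}';  python3 -c "
from h import *
avg(6)
go('bottles',.05)"
```

```text
time_s: 6.85
position: [0.5049, -0.139, 0.1227]
tool_rot: [[0.261, 0.066, 0.963], [-0.018, 0.998, -0.063], [-0.965, -0.0, 0.262]]
ft_force: [0.5, -0.9, -0.6]
grip_width: -0.0
F [ 0.2   0.36 -0.19] +- [0.3  0.25 0.19] pos [ 0.5045 -0.1386  0.1208] t 7.15
bottles 0.05 tr [-0.0008, 0.3457, -0.0004] dr [-0.0009, -0.0006, -0.0017] F [1.08, 1.14, -0.32] t 7.15 pos [0.5044, -0.1385, 0.1205] w 0.0003
```

```bash
python3 -m crank '{"hand":[255,255,255,255,255],"translation":[[0,0.043,0],[0,0.086,0],[0,0.13,0],[0,0.173,0],[0,0.216,0]],"dr":[[0,0,0],[0,0,0],[0,0,0],[0,0,0],[0,0,0]]}'; python3 -m crank '{"hand":[255,255,255,255,255],"translation":[[0,0.043,0],[0,0.086,0],[0,0.13,0],[0,0.13,0],[0,0.13,0]],"dr":[[0,0,0],[0,0,0],[0,0,0],[0,0,0],[0,0,0]]}'; python3 -c "
from h import *
avg(4)
go('bottles',.0)"
```

```text
time_s: 7.65
position: [0.5185, 0.0787, 0.1211]
tool_rot: [[0.258, 0.066, 0.964], [-0.016, 0.998, -0.064], [-0.966, 0.001, 0.259]]
ft_force: [0.8, -1.1, 0.0]
grip_width: 0.0004
time_s: 8.15
position: [0.5268, 0.2075, 0.121]
tool_rot: [[0.258, 0.063, 0.964], [-0.016, 0.998, -0.061], [-0.966, 0.001, 0.258]]
ft_force: [0.0, -0.8, -0.6]
grip_width: -0.0001
F [0.07 0.24 0.2 ] +- [0.21 0.28 0.11] pos [0.5271 0.2059 0.1213] t 8.35
bottles 0.0 tr [0.0495, 0.0009, -0.0008] dr [-0.0024, 0.0002, -0.0005] F [0.74, 0.5, -0.08] t 8.35 pos [0.5273, 0.2055, 0.1215] w 0.0005
```

```bash
python3 -m crank '{"hand":[255,255,255,255,255],"translation":[[0.018,0,-0.001],[0.034,0,-0.001],[0.044,0,-0.001],[0.049,0,-0.001],[0.052,0,-0.001]],"dr":[[0,0,0],[0,0,0],[0,0,0],[0,0,0],[0,0,0]]}'; python3 -m crank '{"hand":[255,255,255],"translation":[[0.0015,0,0],[0.0035,0,0],[0.0035,0,0]],"dr":[[0,0,0],[0,0,0],[0,0,0]]}'; python3 -c "
from h import *
avg(8)
go('bottles',.0)"
```

```text
time_s: 8.85
position: [0.5398, 0.2054, 0.0711]
tool_rot: [[0.259, 0.066, 0.964], [-0.016, 0.998, -0.064], [-0.966, 0.001, 0.259]]
ft_force: [-2.0, -0.9, 3.1]
grip_width: 0.0001
time_s: 9.15
position: [0.5407, 0.2057, 0.0683]
tool_rot: [[0.26, 0.065, 0.963], [-0.016, 0.998, -0.063], [-0.966, 0.001, 0.26]]
ft_force: [-2.9, -3.1, 5.4]
grip_width: -0.0003
F [-2.37 -3.26  5.12] +- [0.13 0.14 0.12] pos [0.5407 0.2058 0.0684] t 9.55
bottles 0.0 tr [-0.0052, -0.0001, 0.0001] dr [-0.0006, 0.0014, -0.0009] F [-2.78, -3.55, 4.9] t 9.55 pos [0.5407, 0.2058, 0.0684] w 0.0
```

The bottles key has registered too (about 5.5 N axial, 5 mm). Next is the bar.

```bash
python3 -m crank '{"hand":[255,255,255,255,255],"translation":[[-0.01,0,0],[-0.025,0,0],[-0.045,0,0],[-0.055,0,0],[-0.055,0,0]],"dr":[[0,0,0],[0,0,0],[0,0,0],[0,0,0],[0,0,0]]}';  python3 -c "
from h import *
avg(6)
go('bar',.05)"
```

```text
time_s: 10.05
position: [0.5267, 0.2072, 0.1225]
tool_rot: [[0.262, 0.065, 0.963], [-0.015, 0.998, -0.063], [-0.965, 0.002, 0.262]]
ft_force: [0.8, -0.7, -0.7]
grip_width: 0.0002
F [-0.09 -0.35 -0.12] +- [0.22 0.11 0.07] pos [0.5262 0.2068 0.1205] t 10.35
bar 0.05 tr [-0.0028, -0.4393, -0.0024] dr [-0.0008, -0.0007, -0.0008] F [-0.89, -0.09, -0.01] t 10.35 pos [0.5262, 0.2067, 0.1202] w -0.0003
```

```bash
python3 -m crank '{"hand":[255,255,255,255,255],"translation":[[-0.001,-0.045,0],[-0.002,-0.09,-0.001],[-0.003,-0.135,-0.002],[-0.003,-0.18,-0.002],[-0.003,-0.225,-0.002]],"dr":[[0,0,0],[0,0,0],[0,0,0],[0,0,0],[0,0,0]]}'; python3 -m crank '{"hand":[255,255,255,255,255],"translation":[[0,-0.045,0],[0,-0.09,0],[0,-0.135,0],[0,-0.18,0],[0,-0.2145,0]],"dr":[[0,0,0],[0,0,0],[0,0,0],[0,0,0],[0,0,0]]}'; python3 -m crank '{"hand":[255,255],"translation":[[0,0,0],[0,0,0]],"dr":[[0,0,0],[0,0,0]]}'; python3 -c "
from h import *
avg(4)
go('bar',.0)"
```

```text
time_s: 10.85
position: [0.5086, -0.0193, 0.1228]
tool_rot: [[0.259, 0.065, 0.964], [-0.016, 0.998, -0.063], [-0.966, 0.001, 0.259]]
ft_force: [1.8, 0.3, -0.1]
grip_width: -0.0
time_s: 11.35
position: [0.4944, -0.2344, 0.1224]
tool_rot: [[0.259, 0.067, 0.964], [-0.016, 0.998, -0.065], [-0.966, 0.001, 0.259]]
ft_force: [-0.9, -0.1, 0.3]
grip_width: -0.0006
time_s: 11.55
position: [0.4946, -0.2318, 0.1221]
tool_rot: [[0.258, 0.067, 0.964], [-0.015, 0.998, -0.065], [-0.966, 0.002, 0.258]]
ft_force: [0.4, 0.5, 0.1]
grip_width: -0.0001
F [0.12 0.17 0.3 ] +- [0.27 0.16 0.19] pos [ 0.4948 -0.2305  0.1225] t 11.75
bar 0.0 tr [0.0507, -0.0012, -0.0008] dr [0.0006, 0.0002, -0.0018] F [-0.38, 0.4, -0.03] t 11.75 pos [0.495, -0.2304, 0.1227] w -0.0002
```

```bash
python3 -m crank '{"hand":[255,255,255,255,255],"translation":[[0.018,-0.001,-0.001],[0.034,-0.001,-0.001],[0.045,-0.001,-0.001],[0.05,-0.001,-0.001],[0.0535,-0.001,-0.001]],"dr":[[0,0,0],[0,0,0],[0,0,0],[0,0,0],[0,0,0]]}'; python3 -m crank '{"hand":[255,255,255],"translation":[[0.0015,0,0],[0.0035,0,0],[0.0035,0,0]],"dr":[[0,0,0],[0,0,0],[0,0,0]]}'; python3 -c "
from h import *
avg(8)
go('bar',.0)"
```

```text
time_s: 12.25
position: [0.5078, -0.2329, 0.0707]
tool_rot: [[0.259, 0.065, 0.964], [-0.015, 0.998, -0.063], [-0.966, 0.002, 0.259]]
ft_force: [-2.0, 1.0, 3.6]
grip_width: -0.0
time_s: 12.55
position: [0.5087, -0.2333, 0.0678]
tool_rot: [[0.259, 0.065, 0.964], [-0.016, 0.998, -0.063], [-0.966, 0.001, 0.26]]
ft_force: [-1.8, 3.4, 5.0]
grip_width: -0.0003
F [-1.63  3.02  4.94] +- [0.25 0.1  0.15] pos [ 0.5087 -0.2333  0.0679] t 12.95
bar 0.0 tr [-0.0058, 0.0009, 0.0] dr [-0.0007, 0.0011, -0.0012] F [-2.58, 2.95, 4.9] t 12.95 pos [0.5087, -0.2333, 0.0679] w -0.0002
```

The bar has registered (about 5.2 N axial, 5 mm). I'll retract clear and compare the pictures with the start.

```bash
python3 -m crank '{"hand":[255,255,255,255,255],"translation":[[-0.01,0,0],[-0.03,0,0],[-0.065,0,0],[-0.1,0,0],[-0.13,0,0]],"dr":[[0,0,0],[0,0,0],[0,0,0],[0,0,0],[0,0,0]]}'; python3 -m crank '{"hand":[255,255,255,255,255],"translation":[[0,0,-0.03],[0,0,-0.07],[0,0,-0.1],[0,0,-0.1],[0,0,-0.1]],"dr":[[0,0,0],[0,0,0],[0,0,0],[0,0,0],[0,0,0]]}'; python3 - <<'E'
from h import *
avg(4)
v=[]
for n in("top","side"):
    im,d=cams.get_image(n);z=np.load(n+"0.npz"); v.append(im)
    if n=="top":
        for k,(u,w) in dict(bottles=(208,181),rolls=(243,184),jars=(279,187),cartons=(314,190),bar=(343,194)).items():
            f=lambda d:d[w-2:w+3,u-2:u+3].mean()
            print(k,"depth change mm",round(1e3*(f(d)-f(z["d"])),2), "std",round(1e3*d[w-2:w+3,u-2:u+3].std(),2))
        for k,(x0,x1,y0,y1) in dict(bins=(188,365,110,180),tote=(45,130,155,262),scanner=(412,470,172,215),rub=(408,440,232,268)).items():
            print(k,"px changed",int((abs(im.astype(int)-z["im"]).max(2)>50)[y0:y1,x0:x1].sum()))
cv2.imwrite("pics/end.png",np.vstack([v[0][90:290],v[1][80:384]]))
E
```

```text
time_s: 13.45
position: [0.4745, -0.2317, 0.1954]
tool_rot: [[0.26, 0.066, 0.963], [-0.018, 0.998, -0.063], [-0.965, -0.001, 0.261]]
ft_force: [0.6, -0.3, -0.0]
grip_width: -0.0002
time_s: 13.95
position: [0.3786, -0.2257, 0.1679]
tool_rot: [[0.26, 0.067, 0.963], [-0.018, 0.998, -0.065], [-0.965, -0.0, 0.26]]
ft_force: [0.7, -0.6, -0.1]
grip_width: 0.0007
F [ 0.02  0.15 -0.07] +- [0.33 0.26 0.21] pos [ 0.3793 -0.2256  0.1676] t 14.15
bottles depth change mm -0.14 std 2.03
rolls depth change mm 0.43 std 2.26
jars depth change mm -0.24 std 2.71
cartons depth change mm 0.47 std 2.16
bar depth change mm -0.29 std 2.51
bins px changed 0
tote px changed 0
scanner px changed 0
rub px changed 0
```

View pics/end.png

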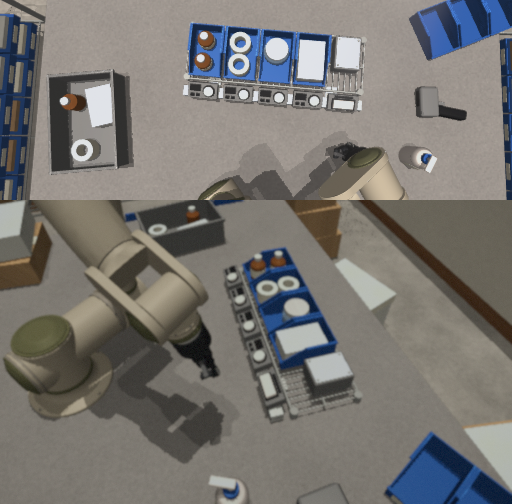

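The pictures show all keys up, the goods, tote, scanner and hand rub where they were, and the arm clear of the row and of the hand rub at (423,158). I'm handing in.

```bash
python3 -c "
from rig import env,sensors
print(env.close_job(),sensors.observe()['time_s'])"
```

```text
the job is handed in; nothing more can be done
the job is handed in; nothing more can be done
```

I pressed the keys in the order rolls, carton, bottles, then the order-complete bar, using the shut fingertips tilted 15° along the key axis. I lifted clear after each press and handed the job in at about 14 s.

- **Presses:** Travel was about 4–5 mm each time with about 5 N along the key, past the 3 mm (3.4 N) needed to register and far below the 30 N limit. Travel is inferred from tip position and force, since key travel cannot be read directly. The fingers also saw about 3–4 N of sideways force while holding a key down; I did not trace its cause.
- **Jar key:** it was never touched; the fingers only passed 35–50 mm above it.
- **Last checks:** Wrist force was back near 0. All five key heights were within 0.5 mm of the start by depth (pixel spread about 2 mm). In the top view no pixels changed beyond the threshold over the bins, tote, scanner or hand rub. No check failed or disagreed. The key positions came from the top camera's rays and depth only, as I did not cross-check them against the side view.

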